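# Close the mail drop: slide the cover until it drops into its recess

## Robot

A 6-joint arm with a two-finger parallel gripper is mounted at the origin on the work surface. World frame = base frame: x ahead of the robot, y to its left, z up, the work surface at z = 0. Lengths are in mm, angles in rad, forces in N, time in s.
With the tool pointing down it reaches from about 275 to 1000 mm from the base axis. Payload 8.4 kg.
Tool frame: the origin (TCP) lies midway between the tips of the shut fingers; the grasp point (between the pads) lies 19 mm behind it; z points along the fingers, y is the line along which they close (so a half turn about z gives the same grasp; the last joint's range is limited). The gripper opens to 85 mm and grips with 20 to 120 N. Pads are 22 mm wide; open, the fingers measure 114 mm over their backs; the gripper's body (76 mm by 85 mm) begins 54 mm behind the grasp point. The pads swing forward as they close: fully open they stand 13 mm farther back than shut.
Start: joints at [-1.158, 0.353, 1.633, -0, 1.155, -0.002], TCP at [251.878, -572.001, 191.781] pointing down, gripper open.
Joint ranges: [-2.63, 2.63], [-0.92, 2.1], [0.06, 2.66], [-1.3, 4.44], [0, 2.69], [-3.02, 3.02]. Speed limits (rad/s): [2.22, 2.22, 2.79, 3.14, 3.14, 3.14].

## Interface

Orientations are given as a 3x3 rotation matrix whose columns are the frame's x, y, z axes.
In Python, from station import observe, camera, camera_info, job_done gives the robot as it stands.
- The arm moves only by the shell command python3 -m handwheel 'ROWS' [FORCE]. ROWS is JSON, one flat list of numbers, 7 for each row, row after row: the closure, from -1 (fully open) to 1 (shut), then the shift along the world's x, y, z in cm, then the turn, a rotation vector about the world's x, y, z in rad. A call has 1 to 10 rows; each row is the pose to reach, as a shift and turn from the pose commanded when the call began; what a row does not reach only later rows make up. A row lasts 1/12 s, in which the tool goes at most 41.7 mm and 7.16 degrees, less where a joint would pass 70% of its speed; a pose out of reach is approached as far as the arm can. A call with a gripper value outside its range is refused whole. The fingers move at their own pace and stop on an object; FORCE is the grip in N (left out, the last holds). Time passes only in rows, so rows that repeat a pose let the fingers close. It gives the time, the measured TCP pose, the force and the opening at its end, in the units of the state.
- observe(): the state, without advancing time (a new reading comes with each control period).
- camera(name): name is "scene" or "top" or "wrist"; returns the picture (420x560x3 uint8, blue, green, red); there is no depth.
- camera_info(name): a dict with "fovy" (degrees; the focal length in pixels is half the picture's height over the tangent of half this angle, whatever the lens; pixels are square), "cx", "cy" (the principal point, pixels), "origin" and "rotation" of the camera in the world. Camera axes: x right, y down, z forward; pixel columns grow to the right and rows downward; lengths in mm; the calibration is good to about 2 mm. The wrist camera is an equidistant fisheye: a pixel r from the principal point sees the ray r / f radians off the axis. A picture is of the moment at which its call begins: read the wrist's pose just before it. camera_info takes no time and is no camera call; for the wrist camera it gives the pose at the moment of the call.
- job_done(): hands the job in, once; it reports no verdict.
The state is a dict: "time_s": time; "qpos": joint angles; "joint_velocities": joint speeds; "joint_torque": joint torques, N m; "position": TCP position; "tool_rot": TCP orientation; "contact_force": force on the tool from outside, world axes, zero at the start; "moment": the same for the moment, N m; "finger_gap": finger opening in mm.
Only numpy, scipy, OpenCV 4.12 (cv2) and the standard library are available. Lean on these libraries where they do the work, as an engineer would, in place of code of your own. Each camera call takes 0.05 s, during which the arm holds its last target. There are 200 camera calls.

## Task

Close the outgoing-mail box for the day: pick up the brass cover by its knob and lay it flat on the empty landing end of the box's top, with its long side along the box. Then, without lifting it again, slide it gently along the fence towards the opening until it drops into the recess around the opening and lies flush and square, and let go. Do not ram the cover against the box, and leave the parcel, the stamp and the tape roll where they are.

Things in the scene. Friction and masses are not known exactly. Their poses are not given: they have to be found in the camera images.
- box: Fixed mail drop box: long low white case with a level aluminium deck on top, 60 mm above the counter (0.3 mm lower from y about -70 mm on). Origin on the counter; case spans x -75 to +64, y -200 to +280 mm. The only raised side is +x, the fence. Towards +y the deck has one recess with an open throat; its sheet is clamped at a y that differs each time and is not reported: see it or feel it.
- fence (a point): Point on the fence's inner face at deck height, at x +50, y +40, z +60 mm in the box's frame (axes as the box's). The fence is a straight white wall along the whole box (y), rising 14 mm above the deck. The recess is 113 mm long (y), 93 mm wide (x +50, at the fence, to -43 mm), 6 mm deep with vertical edges and a flat ledge round the throat; its centre lies anywhere from y +30 to +110 mm.
- landing (a point): Middle of the landing end, on the deck at x 0, y -135, z +60 mm in the box's frame: plain deck from y -200 to at least -30 mm. The cover is laid here with its centre at y below -80 mm, then slid in +y along the fence; it dips into the recess by its own weight if free to, and stops against the recess's +y edge.
- cover: Loose brass plate 90 (x) x 110 (y) x 6 mm, 0.25 to 0.42 kg, with an upright round steel knob, 24 mm across, at its centre, top 40 mm above the underside. Origin: centre of the underside. Starts flat on the counter, knob up. It fits the recess with 3 mm play each way, either way round: long side along the box's y, top flush with the deck.
- parcel: Closed cardboard parcel, 100 x 140 x 70 mm, loose on the counter; origin at the centre of its underside. Leave alone.
- stamp: Hand stamp, black base 30 x 55 x 22 mm with a turned wooden handle, 80 mm tall in all, loose on the counter; origin at the centre of its underside. Leave alone.
- tape: Roll of clear tape lying flat, 90 mm across, 48 mm high, loose on the counter; origin at the centre of its underside. Leave alone.
There are look-alikes about, which are no part of the job. Several things have the shape of the cover; the one meant has the colours described above.

How it is judged (in metres and radians):
On the way:
1. the cover lies flat on the landing end of the box's top, before the recess (its centre at y below -80 mm in the box's frame) (z of cover in the frame of box between 0.0575 and 0.0625 m and y of cover in the frame of box between -0.2 and -0.08 m and x of cover in the frame of box between -0.07 and 0.02 m and angle between cover's own z axis and vertical below 0.06 rad and contact force between cover and box above 0.5 N), for 0.2 s.
At the end, for the whole second after the job is handed in: The cover lies still in the recess: underside 51.5 to 55.8 mm above the counter (6 mm below the deck), knob up, level within 0.025 rad, square to the box within 0.06 rad, its centre at x = -1 to +8.5 mm and y = +20 to +120 mm in the box's frame (z of cover in the frame of box between 0.0515 and 0.0558 m and y of cover in the frame of box between 0.02 and 0.12 m and x of cover in the frame of box between -0.001 and 0.0085 m and angle between cover's own z axis and vertical below 0.025 rad and angle between the y axis of cover and the y axis of box, either way round below 0.06 rad and linear speed of cover below 0.01 m/s); the robot touches nothing.
It fails at once if the cover is lifted more than 8 mm off the deck beyond the landing end (it must be slid to the recess, not carried) (x of cover in the frame of box between -0.12 and 0.11 m and y of cover in the frame of box between -0.065 and 0.33 m and z of cover in the frame of box above 0.068 m).
It fails at once if the cover is rammed or pressed against the box with more than 40 N (contact force between cover and box above 40 N).
It fails at once if the parcel is shifted by more than 20 mm (distance of parcel from where it was at the start of the episode above 0.02 m).
It fails at once if the stamp is shifted by more than 20 mm (distance of stamp from where it was at the start of the episode above 0.02 m).
It fails at once if the tape is shifted by more than 20 mm (distance of tape from where it was at the start of the episode above 0.02 m).
It also fails if it takes over 64 s, if anything falls off the work surface, if the arm or the gripper's body presses on something with over 40 N, if the wrist force passes 120 N, or if a joint passes its speed limit or range.

## Working session

There is one attempt and no reset: what is moved stays moved. The work goes in short steps, Python scripts to look and compute and a shell command to move; the robot and the scene stay as the last step left them, time stands still between calls to the robot, and variables do not carry over. Pictures are saved under pics/ and viewed, on a budget of 10 in all, crops included, one or two more only if the job needs it, and the job is handed in when it is done.

```bash
mkdir -p pics; cat > h.py <<'E'
import numpy as np,cv2
from station import observe,camera,camera_info,job_done
def ray(name,u,v,info=None):
    i=info or camera_info(name); f=210/np.tan(np.radians(i["fovy"])/2)
    d=np.array([(u-i["cx"])/f,(v-i["cy"])/f,1.])
    if name=="wrist":
        r=np.hypot(d[0],d[1]); d=np.array([*(d[:2]/max(r,1e-9)*np.sin(r)),np.cos(r)])
    return np.array(i["origin"]),np.array(i["rotation"])@d
def onz(name,u,v,z,info=None):
    o,d=ray(name,u,v,info); return (o+d*(z-o[2])/d[2]).round(1)
E
python3 - <<'E'
from h import *
a=camera("top");b=camera("scene")
cv2.imwrite("pics/top.png",a);cv2.imwrite("pics/scene.png",b)
for n in("top","scene","wrist"):print(n,camera_info(n))
print(observe())
E
```

```text
top {'fovy': 51.030130553870954, 'cx': 269.3063970763908, 'cy': 209.43801420173844, 'origin': array([ 406.47111503, -182.53077513, 1113.05478076]), 'rotation': array([[-1.16116458e-03, -9.89566737e-01,  1.44070555e-01],
       [-9.99999324e-01,  1.13990222e-03, -2.30126648e-04],
       [ 6.34993310e-05, -1.44070725e-01, -9.89567391e-01]])}
scene {'fovy': 52.75343555046538, 'cx': 282.53932093289325, 'cy': 211.0920052692269, 'origin': array([ 908.80774576, -607.41160359, 1008.10135011]), 'rotation': array([[ 0.77864088,  0.54019281, -0.31923361],
       [ 0.6273696 , -0.67932239,  0.38069472],
       [-0.01121399, -0.49670193, -0.86784874]])}
wrist {'fovy': 65.70646984690485, 'cx': 286.8608340713742, 'cy': 211.79431628906642, 'origin': array([ 313.13745127, -544.13587566,  372.71400199]), 'rotation': array([[ 0.40362667, -0.88072153, -0.24782071],
       [-0.91492167, -0.38911807, -0.10726351],
       [-0.00196223,  0.27003095, -0.96284964]])}
{'time_s': 0.1, 'qpos': array([-1.15837654e+00,  3.53574784e-01,  1.63407015e+00, -1.01579148e-05,
        1.15519328e+00, -2.42893095e-03]), 'joint_velocities': array([ 0.00034894, -0.00050167, -0.0016839 ,  0.00046501,  0.00032765,
       -0.00015221]), 'joint_torque': array([ 2.32295190e-05, -6.06359696e+01, -3.42820752e+01, -7.97352618e-05,
        4.01582569e-03,  9.55189421e-06]), 'position': array([ 251.69486824, -571.55452044,  191.13490318]), 'tool_rot': array([[ 9.15175649e-01,  4.03054926e-01, -5.07767288e-04],
       [ 4.03055245e-01, -9.15174943e-01,  1.13739637e-03],
       [-6.26269064e-06, -1.24557573e-03, -9.99999224e-01]]), 'contact_force': array([-0.17708308,  0.35325677,  0.54992977]), 'moment': array([ 0.00013192, -0.00238574,  0.02682664]), 'finger_gap': 85.54622526627298}
```

View pics/top.png

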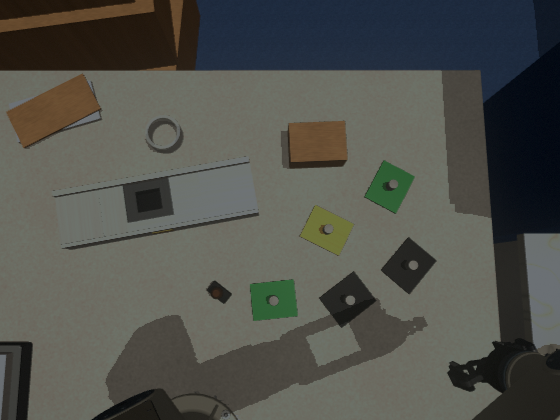

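View pics/scene.png

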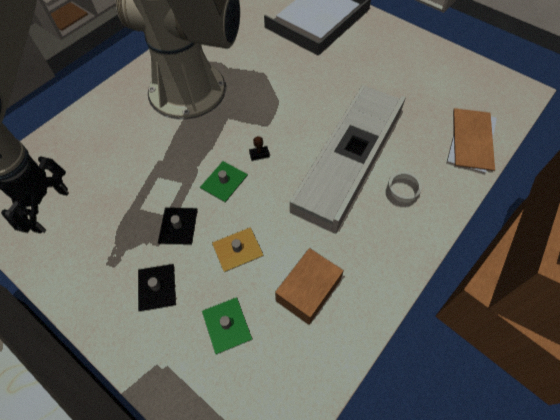

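The top view shows the plates with a knob: yellow/brass (327,230), green (273,300) and (390,187), black (350,299) and (409,265). The brass one is meant. The box's recess is at about (148,199), with the fence on the far (+x) side.

```bash
python3 - <<'E'
from h import *
a=cv2.imread("pics/top.png");b=cv2.imread("pics/scene.png")
hs=cv2.cvtColor(a,cv2.COLOR_BGR2HSV)
def big(m,near):
    cs,_=cv2.findContours(m,cv2.RETR_EXTERNAL,cv2.CHAIN_APPROX_NONE)
    return max((c for c in cs if cv2.pointPolygonTest(c,near,True)>-25),key=cv2.contourArea)
c=big(cv2.inRange(hs,(20,120,60),(38,255,255)),(327,230))
r=cv2.minAreaRect(c);P=np.array([onz("top",*p,6) for p in cv2.boxPoints(r)])
print("cover",P[:,:2].tolist(),P.mean(0),[np.linalg.norm(P[i]-P[i-1]).round(1) for i in range(4)])
for i in range(4):
    d=P[i]-P[i-1];print(np.degrees(np.arctan2(d[1],d[0])).round(1))
print("knob",onz("top",327.5,229.5,40))
g=cv2.cvtColor(a,cv2.COLOR_BGR2GRAY)
k=(g<105).astype(np.uint8)*255
roi=np.zeros_like(k);roi[170:225,115:185]=255
c=big(cv2.bitwise_and(k,roi),(148,199));r=cv2.minAreaRect(c)
Q=np.array([onz("top",*p,60) for p in cv2.boxPoints(r)]);print("recess",Q[:,:2].tolist(),Q.mean(0),[np.linalg.norm(Q[i]-Q[i-1]).round(1) for i in range(4)])
for i in range(4):
    d=Q[i]-Q[i-1];print(np.degrees(np.arctan2(d[1],d[0])).round(1))
A=cv2.resize(a[140:260,40:280],None,fx=3.3,fy=3.3,interpolation=cv2.INTER_CUBIC)
B=cv2.resize(a[190:270,280:380],None,fx=2.5,fy=2.5,interpolation=cv2.INTER_CUBIC)
o=np.zeros((600,792,3),np.uint8);o[:396,:792]=A;o[398:598,:250]=B;cv2.imwrite("pics/crop.png",o)
E
```

```text
cover [[501.4, -259.6], [578.9, -299.2], [530.2, -394.5], [453.6, -354.3]] [ 516.025 -326.9      6.   ] [np.float64(106.1), np.float64(87.0), np.float64(107.0), np.float64(86.5)]
63.2
-27.1
-117.1
152.3
knob [ 512.9 -325.2   40. ]
recess [[621.0, 194.0], [651.6, 26.3], [555.3, 6.9], [525.4, 172.5]] [588.325  99.925  60.   ] [np.float64(98.0), np.float64(170.5), np.float64(98.2), np.float64(168.3)]
12.7
-79.7
-168.6
100.2
```

View pics/crop.png

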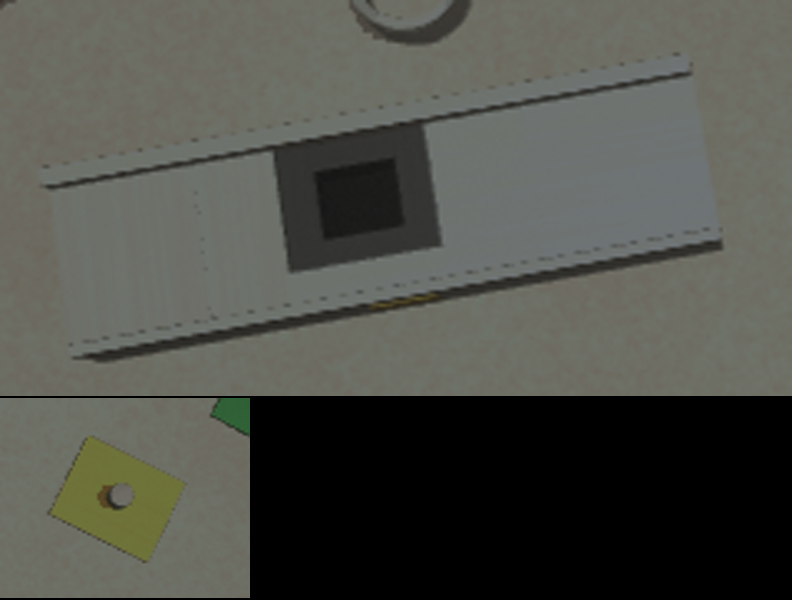

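The crop confirms the brass plate with a steel knob (crop 121,495). The recess corners in the crop are (275,150), (424,124), (441,245) and (289,271). The foot of the fence runs (47,189) to (690,76), and the deck's −y end is at x≈690–720.

```bash
cat >> h.py <<'E'
def cr(u,v,z):return onz("top",40+(u+.5)/3.3-.5,140+(v+.5)/3.3-.5,z)
E
python3 - <<'E'
from h import *
R=np.array([cr(*p,60) for p in((275,150),(424,124),(441,245),(289,271))]);print("recess",R.tolist(),R.mean(0))
F=[cr(47,189,60),cr(690,76,60)];d=F[0]-F[1];print("fence",F,np.linalg.norm(d));d/=np.linalg.norm(d)
th=np.arctan2(-d[0],d[1]);print("yaw",np.degrees(th))
e=[cr(720,240,60),cr(75,355,60)];print("near edge",e)
Rz=np.array([[np.cos(th),-np.sin(th)],[np.sin(th),np.cos(th)]])
# origin: fence x=+50, -y end y=-200 (mean of ends)
f=np.mean([F[0],F[1]],0)[:2]; O=f-Rz@[50,40]
print("O",O)
for p in [*R,*F,*e]:print((Rz.T@(p[:2]-O)).round(1))
print("landing centre target",O+Rz@[-5,-120], "fence-touch", O+Rz@[5,-120],"xdir",Rz[:,0],"ydir",Rz[:,1])
a=cv2.imread("pics/scene.png");hs=cv2.cvtColor(a,cv2.COLOR_BGR2HSV)
m=cv2.inRange(hs,(15,120,60),(38,255,255));m[:225]=0;m[275:]=0;m[:,:205]=0;m[:,270:]=0
c=max(cv2.findContours(m,0,1)[0],key=cv2.contourArea);P=np.array([onz("scene",*p,6) for p in cv2.boxPoints(cv2.minAreaRect(c))]);print("cover scene",P.mean(0),P.tolist())
print("scene knob top",onz("scene",236.5,243,40))
E
```

```text
recess [[620.1, 173.9, 60.0], [639.6, 64.5, 60.0], [549.2, 49.1, 60.0], [530.2, 159.5, 60.0]] [584.775 111.75   60.   ]
fence [array([591.1, 340.3,  60. ]), array([ 675.9, -132.4,   60. ])] 480.24611398740126
yaw 10.17039216435378
near edge [array([ 552.6, -155. ,   60. ]), array([469.1, 311.6,  60. ])]
O [591.34869589  55.74971409]
[ 49.2 111.2]
[49.   0.1]
[-42.7   0.9]
[-41.9 112.9]
[ 50.  280.1]
[  50.  -200.1]
[ -75.4 -200.6]
[-75.2 273.4]
landing centre target [607.61639649 -63.24760486] fence-touch [617.45926635 -61.48184356] xdir [0.98428699 0.17657613] ydir [-0.17657613  0.98428699]
cover scene [ 518.6  -328.05    6.  ] [[454.7, -356.8, 6.0], [503.8, -257.3, 6.0], [582.4, -301.5, 6.0], [533.5, -396.6, 6.0]]
scene knob top [ 519.9 -327.6   40. ]
```

Both views put the cover at about (517,−327) with its long side at 63°. The box has yaw 10.2° and origin (591,56), and its recess centre is at y≈+56. The sizes check out: fence 480 mm, recess 112 x 92 mm. Next I move above the knob with the fingers along the cover's long side.

```bash
python3 -m handwheel '[-1,3,3,-0.5,0,0,-0.1,-1,6,5.6,-1,0,0,-0.2,-1,9,8.4,-2,0,0,-0.3,-1,12,11.2,-3,0,0,-0.4,-1,15,14,-4,0,0,-0.5,-1,18,16.8,-5,0,0,-0.6,-1,21,19.4,-6,0,0,-0.7,-1,24,22,-7,0,0,-0.8,-1,26.5,24.5,-7.5,0,0,-0.885,-1,26.5,24.5,-7.5,0,0,-0.885]' 40
python3 - <<'E'
from h import *
i=camera_info("wrist");a=camera("wrist");cv2.imwrite("pics/w1.png",a);print(observe()["position"],observe()["tool_rot"][:,1])
hs=cv2.cvtColor(a,cv2.COLOR_BGR2HSV);m=cv2.inRange(hs,(18,120,40),(38,255,255))
c=max(cv2.findContours(m,0,1)[0],key=cv2.contourArea)
P=np.array([onz("wrist",*p,6,i) for p in cv2.boxPoints(cv2.minAreaRect(c))]);print(P.tolist(),P.mean(0))
E
```

```text
time_s: 0.93
position: [520.2, -322.1, 115.1]
tool_rot: [[0.89, -0.455, -0.0], [-0.455, -0.89, 0.002], [-0.001, -0.002, -1.0]]
contact_force: [-0.6, -0.1, 0.2]
finger_gap: 85.6
[ 518.4402473  -324.13216577  115.59210575] [-4.50427914e-01 -8.92812571e-01 -6.38550378e-04]
[[581.4, -299.2, 6.0], [532.4, -395.7, 6.0], [449.9, -358.6, 6.0], [502.9, -255.1, 6.0]] [ 516.65 -327.15    6.  ]
```

View pics/w1.png

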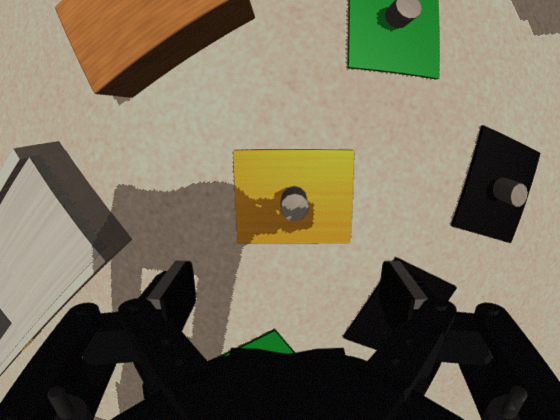

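The wrist view shows the brass plate with its knob at (294,203), centre (516.7,−327.2), which agrees. Now I descend to TCP z≈10 and grip.

```bash
python3 -m handwheel '[-1,-0.15,0,-3,0,0,0,-1,-0.15,0,-6,0,0,0,-1,-0.15,0,-9,0,0,0,-1,-0.15,0,-10.5,0,0,0,-1,-0.15,0,-10.6,0,0,0,-1,-0.15,0,-10.6,0,0,0,1,-0.15,0,-10.6,0,0,0,1,-0.15,0,-10.6,0,0,0,1,-0.15,0,-10.6,0,0,0,1,-0.15,0,-10.6,0,0,0]' 60
python3 -m handwheel '[1,0,0,0,0,0,0,1,0,0,0,0,0,0,1,0,0,0,0,0,0,1,0,0,0,0,0,0]'
```

```text
time_s: 1.82
position: [516.0, -327.5, 12.0]
tool_rot: [[0.892, -0.453, 0.002], [-0.453, -0.892, -0.001], [0.002, 0.0, -1.0]]
contact_force: [-0.1, 0.3, 0.4]
finger_gap: 38.9
time_s: 2.15
position: [515.4, -327.0, 10.8]
tool_rot: [[0.892, -0.453, 0.0], [-0.453, -0.892, -0.0], [0.0, 0.0, -1.0]]
contact_force: [-0.6, 0.5, -0.0]
finger_gap: -0.1
```

The gap went to 0, so the fingers missed the knob. I'll look.

```bash
python3 - <<'E'
from h import *
i=camera_info("wrist");a=camera("wrist");b=camera("scene")
cv2.imwrite("pics/w2.png",cv2.resize(np.hstack([a,cv2.resize(b[180:330,140:340],(560,420))]),(800,300)));print(observe()["position"],observe()["finger_gap"])
E
```

```text
[ 515.38751254 -326.94194547   10.78231745] 0.11192219605992226
```

View pics/w2.png

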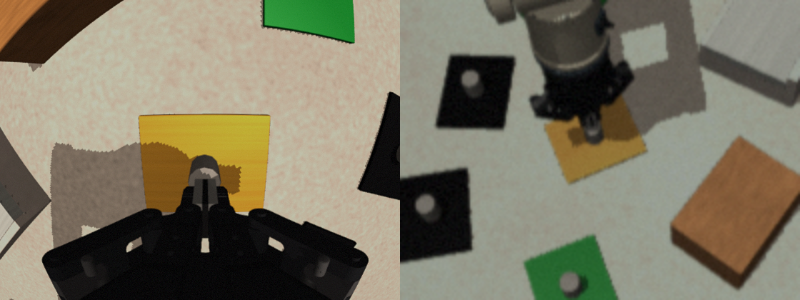

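```bash
python3 - <<'E'
from h import *
i=camera_info("wrist");print(onz("wrist",193,161,6,i),onz("wrist",378,161,6,i), "knob top front", onz("wrist",204*1.4,155*1.4,40,i))
a=camera("scene");cv2.imwrite("pics/s2.png",a);hs=cv2.cvtColor(a,cv2.COLOR_BGR2HSV)
m=cv2.inRange(hs,(15,120,60),(38,255,255));m[:225]=0;m[290:]=0;m[:,:195]=0;m[:,280:]=0
c=max(cv2.findContours(m,0,1)[0],key=cv2.contourArea);P=np.array([onz("scene",*p,6) for p in cv2.boxPoints(cv2.minAreaRect(c))]);print("cover scene",P.mean(0),P.tolist())
o=observe();print(o["tool_rot"],i["origin"]-o["position"],i["rotation"])
E
```

```text
[ 581.3 -298.7    6. ] [ 531.9 -396.     6. ] knob top front [ 534.9 -336.6   40. ]
cover scene [ 518.175 -327.775    6.   ] [[453.8, -356.4, 6.0], [503.0, -256.7, 6.0], [582.4, -301.4, 6.0], [533.5, -396.6, 6.0]]
[[ 8.91499071e-01 -4.53022516e-01 -8.58418573e-05]
 [-4.53022512e-01 -8.91499075e-01  5.59753765e-05]
 [-1.01886042e-04 -1.10137023e-05 -9.99999995e-01]] [ 59.79538377 -30.63296513 181.59263334] [[-4.52393836e-01 -8.58587453e-01 -2.41179193e-01]
 [-8.91818107e-01  4.35697474e-01  1.21770997e-01]
 [ 5.30115430e-04  2.70176420e-01 -9.62810688e-01]]
```

```bash
python3 - <<'E'
from h import *
a=camera("wrist");b=cv2.imread("pics/s2.png")
cv2.imwrite("pics/z2.png",np.hstack([cv2.resize(a[180:330,220:350],(400,460),interpolation=2),cv2.resize(b[215:285,200:260],(394,460),interpolation=2)]))
o=observe();i=camera_info("wrist")
for n in("wrist","scene"):
  j=camera_info(n);R=np.array(j["rotation"])
  for dz in(0,-19):
    p=R.T@(o["position"]-[0,0,dz]-j["origin"]);f=210/np.tan(np.radians(j["fovy"])/2)
    k=1/p[2] if n=="scene" else np.arctan2(np.hypot(*p[:2]),p[2])/np.hypot(*p[:2])
    print(n,dz,j["cx"]+f*p[0]*k,j["cy"]+f*p[1]*k)
E
```

```text
wrist 0 286.2197886508847 238.01431639563688
wrist -19 286.1729068177861 250.20223719612395
scene 0 236.55266707754103 246.7114406211084
scene -19 235.76806148921182 243.55905050378126
```

View pics/z2.png

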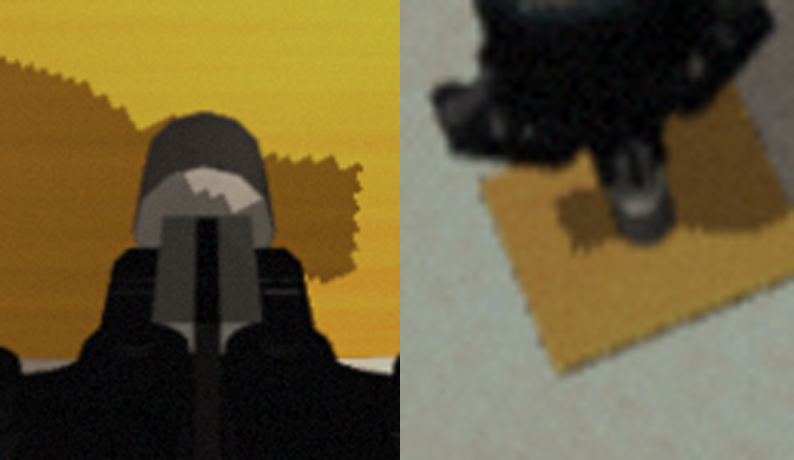

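The zoom shows the shut fingertips over the top of the knob (wrist 286,250), though TCP z reads 11. The tips seem to stand about 30 mm higher than the reading. I'll check this by feel, in small downward steps.

```bash
python3 -m handwheel '[1,0,0,-0.1,0,0,0,1,0,0,-0.2,0,0,0,1,0,0,-0.3,0,0,0,1,0,0,-0.3,0,0,0]'; python3 -m handwheel '[-1,0,0,0.3,0,0,0,-1,0,0,0.3,0,0,0,-1,0,0,0.3,0,0,0,-1,0,0,0.3,0,0,0,-1,0,0,0.3,0,0,0,-1,0,0,0.3,0,0,0]'
```

```text
time_s: 2.68
position: [515.2, -326.9, 7.5]
tool_rot: [[0.891, -0.453, -0.0], [-0.453, -0.891, 0.0], [-0.0, -0.0, -1.0]]
contact_force: [-0.7, -0.5, 0.0]
finger_gap: -0.0
time_s: 3.18
position: [515.4, -327.0, 10.8]
tool_rot: [[0.891, -0.453, 0.0], [-0.453, -0.891, 0.0], [0.0, -0.0, -1.0]]
contact_force: [-0.0, -0.4, 0.1]
finger_gap: 72.5
```

There is no contact even at a reading of 7.5, so the tips are at least 32 mm above what is reported. I'll open, go 24 mm lower in steps, check the force and close again.

```bash
python3 -m handwheel '[-1,0.1,0,-0.5,0,0,0,-1,0.1,0,-1,0,0,0,-1,0.1,0,-1.5,0,0,0,-1,0.1,0,-1.8,0,0,0,-1,0.1,0,-2.1,0,0,0,-1,0.1,0,-2.4,0,0,0,-1,0.1,0,-2.4,0,0,0]'
python3 -m handwheel '[1,0,0,0,0,0,0,1,0,0,0,0,0,0,1,0,0,0,0,0,0,1,0,0,0,0,0,0,1,0,0,0,0,0,0,1,0,0,0,0,0,0,1,0,0,0,0,0,0]'
```

```text
time_s: 3.77
position: [516.0, -326.7, -14.0]
tool_rot: [[0.891, -0.453, -0.001], [-0.453, -0.891, 0.001], [-0.001, -0.0, -1.0]]
contact_force: [-0.3, 0.4, 0.1]
finger_gap: 85.4
time_s: 4.35
position: [516.6, -327.0, -12.7]
tool_rot: [[0.891, -0.453, 0.0], [-0.453, -0.891, -0.0], [0.0, -0.0, -1.0]]
contact_force: [-2.4, 1.0, 4.8]
finger_gap: 21.1
```

```bash
python3 -m handwheel '[1,0,0,0,0,0,0,1,0,0,0,0,0,0,1,0,0,0,0,0,0]'; python3 - <<'E'
from h import *
a=camera("wrist");b=camera("scene")
cv2.imwrite("pics/z3.png",np.hstack([cv2.resize(a[180:330,220:350],(400,460),interpolation=2),cv2.resize(b[215:285,200:260],(394,460),interpolation=2)]))
E
```

```text
time_s: 4.6
position: [516.6, -327.0, -12.7]
tool_rot: [[0.891, -0.453, 0.0], [-0.453, -0.891, -0.0], [0.0, -0.0, -1.0]]
contact_force: [-0.5, 1.7, 5.9]
finger_gap: 21.6
```

View pics/z3.png

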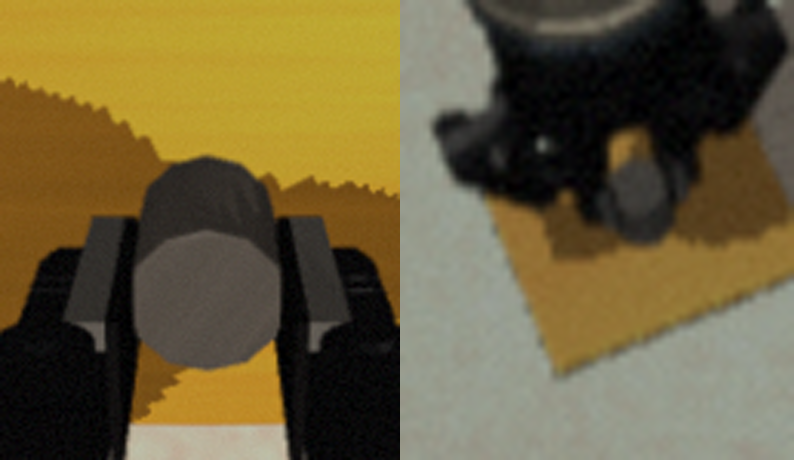

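The gripper has the knob between the pads, with the knob top at wrist zoom (207,300) and centred. Now I lift 95 mm, then turn and carry the cover to above the landing end.

```bash
python3 -m handwheel '[1,0,0,0.3,0,0,0,1,0,0,1,0,0,0,1,0,0,2.5,0,0,0,1,0,0,4.5,0,0,0,1,0,0,6.5,0,0,0,1,0,0,8.5,0,0,0,1,0,0,9.3,0,0,0,1,0,0,9.5,0,0,0,1,0,0,9.5,0,0,0]' 80
python3 -m handwheel '[1,0.5,1,0,0,0,0.03,1,1.3,3.5,0,0,0,0.1,1,2.5,6.5,0,0,0,0.18,1,3.7,9.8,0,0,0,0.27,1,4.9,13,0,0,0,0.36,1,6.1,16.3,0,0,0,0.45,1,7.4,19.6,0,0,0,0.54,1,8.5,22.6,0,0,0,0.61,1,9.2,24.4,0,0,0,0.64,1,9.4,24.9,0,0,0,0.646]'
python3 -m handwheel '[1,0,0,0,0,0,0,1,0,0,0,0,0,0,1,0,0,0,0,0,0]'
python3 - <<'E'
from h import *
a=camera("wrist");i=camera_info("wrist");o=observe();print(o["position"],o["tool_rot"].round(3).tolist())
hs=cv2.cvtColor(a,cv2.COLOR_BGR2HSV);m=cv2.inRange(hs,(18,120,40),(38,255,255))
b=camera("top");cv2.imwrite("pics/p4.png",np.vstack([cv2.resize(a,(800,600))[:330],cv2.resize(b[145:245,40:283],(800,270),interpolation=2)[:270]]))
E
```

```text
time_s: 5.45
position: [516.3, -327.0, 81.9]
tool_rot: [[0.891, -0.453, 0.0], [-0.453, -0.891, -0.0], [0.0, 0.0, -1.0]]
contact_force: [0.1, -1.7, -5.5]
finger_gap: 20.6
time_s: 6.28
position: [610.5, -74.0, 80.2]
tool_rot: [[0.984, 0.18, -0.002], [0.18, -0.984, 0.001], [-0.002, -0.002, -1.0]]
contact_force: [-0.3, -0.1, -3.7]
finger_gap: 20.6
time_s: 6.53
position: [609.5, -78.8, 81.1]
tool_rot: [[0.985, 0.174, -0.001], [0.174, -0.985, -0.0], [-0.001, -0.0, -1.0]]
contact_force: [-0.4, 0.1, -4.4]
finger_gap: 20.4
[609.65439173 -79.08039021  81.32435766] [[0.985, 0.173, -0.001], [0.173, -0.985, -0.0], [-0.001, -0.0, -1.0]]
```

View pics/p4.png

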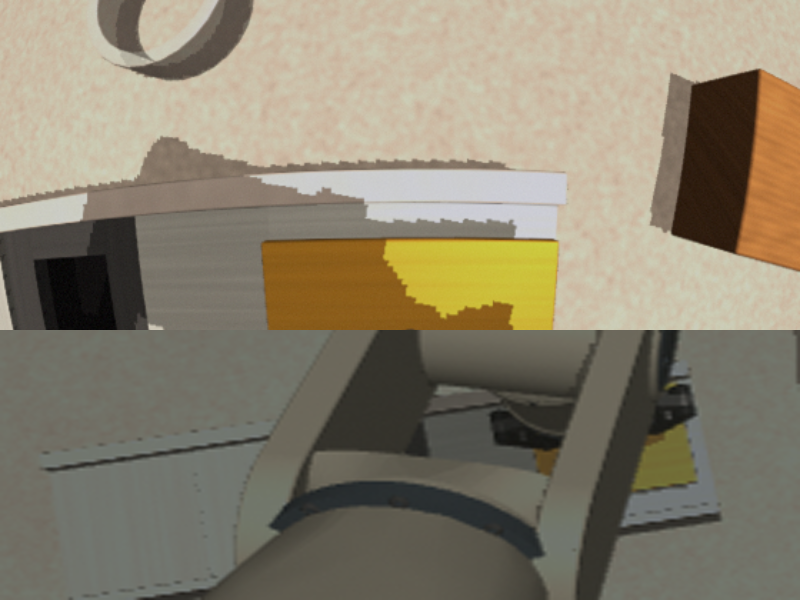

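The cover hangs square to the fence (its edge is parallel in the wrist view, y≈240) with the recess ahead at left. Now I lower it to the deck.

```bash
python3 -m handwheel '[1,0,0,-0.5,0,0,0,1,0,0,-1.2,0,0,0,1,0,0,-2,0,0,0,1,0,0,-2.6,0,0,0,1,0,0,-2.9,0,0,0,1,0,0,-3.1,0,0,0,1,0,0,-3.15,0,0,0,1,0,0,-3.15,0,0,0,1,0,0,-3.15,0,0,0]'
python3 -m handwheel '[1,0,0,-0.1,0,0,0,1,0,0,-0.15,0,0,0,1,0,0,-0.15,0,0,0]'
```

```text
time_s: 7.38
position: [610.7, -78.0, 50.5]
tool_rot: [[0.985, 0.175, 0.0], [0.175, -0.985, -0.0], [0.0, 0.0, -1.0]]
contact_force: [-0.1, -0.7, -3.1]
finger_gap: 20.6
time_s: 7.63
position: [610.4, -78.0, 48.8]
tool_rot: [[0.985, 0.175, 0.0], [0.175, -0.985, -0.0], [0.0, 0.0, -1.0]]
contact_force: [-0.2, 0.6, -3.6]
finger_gap: 20.7
```

```bash
python3 -m handwheel '[1,0,0,-0.05,0,0,0,1,0,0,-0.1,0,0,0,1,0,0,-0.1,0,0,0]'
python3 -m handwheel '[1,0,0,-0.05,0,0,0,1,0,0,-0.05,0,0,0,1,0,0,-0.05,0,0,0]'
```

```text
time_s: 7.88
position: [610.3, -78.0, 47.7]
tool_rot: [[0.985, 0.175, -0.0], [0.175, -0.985, 0.0], [-0.0, -0.0, -1.0]]
contact_force: [-1.1, 0.1, -3.2]
finger_gap: 20.6
time_s: 8.13
position: [610.4, -78.0, 47.4]
tool_rot: [[0.985, 0.175, 0.0], [0.175, -0.985, -0.0], [0.0, 0.0, -1.0]]
contact_force: [-0.2, -0.2, -0.3]
finger_gap: 20.5
```

The deck has been felt: weight on the tool is about 0 at TCP z 47.4. I press slightly and hold it there, then go 7.5 mm towards the fence.

```bash
python3 -m handwheel '[1,0,0,-0.02,0,0,0,1,0,0,-0.02,0,0,0,1,0,0,-0.02,0,0,0,1,0,0,-0.02,0,0,0,1,0,0,-0.02,0,0,0]'
python3 -m handwheel '[1,0.1,0.018,0,0,0,0,1,0.25,0.044,0,0,0,0,1,0.4,0.071,0,0,0,0,1,0.55,0.097,0,0,0,0,1,0.65,0.115,0,0,0,0,1,0.74,0.13,0,0,0,0,1,0.74,0.13,0,0,0,0,1,0.74,0.13,0,0,0,0]'
python3 -m handwheel '[1,0.05,0.009,0,0,0,0,1,0.1,0.018,0,0,0,0,1,0.1,0.018,0,0,0,0]'
```

```text
time_s: 8.55
position: [610.4, -78.0, 47.4]
tool_rot: [[0.985, 0.175, 0.0], [0.175, -0.985, -0.0], [0.0, 0.0, -1.0]]
contact_force: [-2.2, -0.4, 4.9]
finger_gap: 20.6
time_s: 9.22
position: [616.3, -77.0, 47.4]
tool_rot: [[0.985, 0.175, -0.003], [0.175, -0.985, -0.0], [-0.003, -0.0, -1.0]]
contact_force: [-8.7, -1.0, 10.6]
finger_gap: 20.6
time_s: 9.47
position: [617.1, -76.8, 47.3]
tool_rot: [[0.985, 0.175, -0.003], [0.175, -0.985, -0.0], [-0.003, -0.0, -1.0]]
contact_force: [-10.1, -0.1, 11.0]
finger_gap: 20.6
```

Mostly friction: the tool still moves freely and the vertical load has grown. I'll ease up 0.4 mm.

```bash
python3 -m handwheel '[1,0,0,0.04,0,0,0,1,0,0,0.05,0,0,0,1,0,0,0.05,0,0,0]'
python3 -m handwheel '[1,0.05,0.009,0,0,0,0,1,0.1,0.018,0,0,0,0,1,0.1,0.018,0,0,0,0]'
python3 -m handwheel '[1,0.05,0.009,0,0,0,0,1,0.1,0.018,0,0,0,0,1,0.1,0.018,0,0,0,0]'
```

```text
time_s: 9.72
position: [618.4, -76.6, 47.4]
tool_rot: [[0.985, 0.175, -0.001], [0.175, -0.985, -0.0], [-0.001, -0.0, -1.0]]
contact_force: [-4.1, -1.0, 2.2]
finger_gap: 20.3
time_s: 9.97
position: [620.0, -76.3, 47.4]
tool_rot: [[0.985, 0.175, 0.0], [0.175, -0.985, 0.0], [0.0, -0.0, -1.0]]
contact_force: [-2.1, -0.7, -0.1]
finger_gap: 20.8
time_s: 10.22
position: [620.7, -76.2, 47.4]
tool_rot: [[0.985, 0.175, -0.0], [0.175, -0.985, -0.0], [-0.0, -0.0, -1.0]]
contact_force: [-2.6, -1.0, 0.5]
finger_gap: 20.3
```

```bash
python3 -m handwheel '[1,0.05,0.009,0,0,0,0,1,0.1,0.018,0,0,0,0,1,0.1,0.018,0,0,0,0]'
python3 -m handwheel '[1,0.05,0.009,0,0,0,0,1,0.1,0.018,0,0,0,0,1,0.1,0.018,0,0,0,0]'
```

```text
time_s: 10.47
position: [620.6, -76.1, 47.4]
tool_rot: [[0.985, 0.175, -0.002], [0.175, -0.985, -0.0], [-0.002, -0.0, -1.0]]
contact_force: [-6.6, -2.2, 3.1]
finger_gap: 20.4
time_s: 10.72
position: [620.6, -76.1, 47.4]
tool_rot: [[0.985, 0.175, -0.004], [0.175, -0.985, -0.0], [-0.004, -0.0, -1.0]]
contact_force: [-10.5, -2.1, 5.5]
finger_gap: 20.2
```

The fence is felt at TCP (620.6,−76.1). I back off about 1 mm and slide +y, 80 mm per call.

```bash
python3 -m handwheel '[1,-0.15,-0.027,0.01,0,0,0,1,-0.28,-0.05,0.01,0,0,0,1,-0.28,-0.05,0.01,0,0,0]'
python3 -m handwheel '[1,-0.09,0.49,0,0,0,0,1,-0.26,1.48,0,0,0,0,1,-0.44,2.46,0,0,0,0,1,-0.62,3.44,0,0,0,0,1,-0.79,4.43,0,0,0,0,1,-0.97,5.41,0,0,0,0,1,-1.15,6.4,0,0,0,0,1,-1.32,7.38,0,0,0,0,1,-1.41,7.87,0,0,0,0,1,-1.41,7.87,0,0,0,0]'
```

```text
time_s: 10.97
position: [620.3, -76.2, 47.6]
tool_rot: [[0.985, 0.175, 0.001], [0.175, -0.985, 0.0], [0.001, 0.0, -1.0]]
contact_force: [-0.3, 0.2, -3.6]
finger_gap: 20.9
time_s: 11.8
position: [605.6, 3.7, 47.7]
tool_rot: [[0.984, 0.176, -0.0], [0.176, -0.984, 0.0], [-0.0, -0.0, -1.0]]
contact_force: [-0.6, -0.2, -3.3]
finger_gap: 20.5
```

```bash
python3 -m handwheel '[1,-0.09,0.49,-0.03,0,0,0,1,-0.26,1.48,-0.04,0,0,0,1,-0.44,2.46,-0.04,0,0,0,1,-0.62,3.44,-0.04,0,0,0,1,-0.79,4.43,-0.04,0,0,0,1,-0.97,5.41,-0.04,0,0,0,1,-1.15,6.4,-0.04,0,0,0,1,-1.26,7,-0.04,0,0,0,1,-1.32,7.38,-0.04,0,0,0,1,-1.32,7.38,-0.04,0,0,0]'
```

```text
time_s: 12.63
position: [592.5, 77.1, 47.2]
tool_rot: [[0.984, 0.176, -0.0], [0.176, -0.984, 0.0], [-0.0, -0.0, -1.0]]
contact_force: [0.5, -0.5, -3.8]
finger_gap: 20.5
```

The cover is now at box y≈+21, held by the knob and just at deck height. I'll slide to y≈53, just short of the recess centre, and then loosen the grip so that it can dip.

```bash
python3 -m handwheel '[1,-0.05,0.3,-0.01,0,0,0,1,-0.16,0.9,-0.01,0,0,0,1,-0.27,1.5,-0.01,0,0,0,1,-0.38,2.1,-0.01,0,0,0,1,-0.47,2.6,-0.01,0,0,0,1,-0.54,3,-0.01,0,0,0,1,-0.57,3.15,-0.01,0,0,0,1,-0.57,3.15,-0.01,0,0,0,1,-0.57,3.15,-0.01,0,0,0]'
python3 -m handwheel '[0.4,0,0,0,0,0,0,0.3,0,0,0,0,0,0,0.3,0,0,0,0,0,0,0.3,0,0,0,0,0,0]'
python3 - <<'E'
from h import *
a=camera("wrist");print(observe()["position"]);cv2.imwrite("pics/w5.png",a)
E
```

```text
time_s: 13.38
position: [587.0, 107.7, 47.2]
tool_rot: [[0.985, 0.175, 0.0], [0.175, -0.985, -0.0], [-0.0, 0.0, -1.0]]
contact_force: [0.2, -0.6, -2.9]
finger_gap: 20.2
time_s: 13.72
position: [587.4, 107.6, 47.5]
tool_rot: [[0.985, 0.175, 0.001], [0.175, -0.985, 0.0], [0.001, 0.0, -1.0]]
contact_force: [0.3, 1.1, -0.7]
finger_gap: 29.9
[587.3169369  107.57771476  47.48370721]
```

View pics/w5.png

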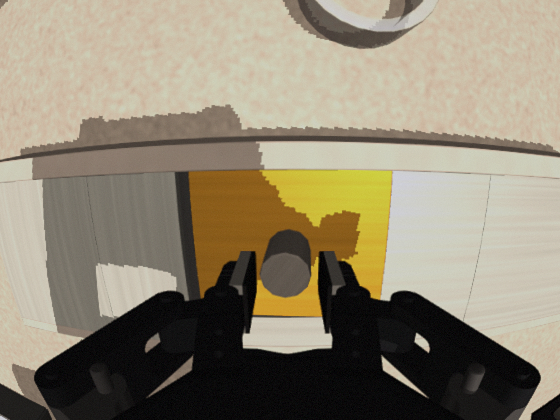

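The wrist view shows the cover with its nose in the recess, a dark gap of a few mm at its +y edge (182,240), and its trailing edge at (388,240). I'll nudge it +y with the loose fingers.

```bash
python3 -m handwheel '[0.3,-0.03,0.15,0,0,0,0,0.3,-0.05,0.3,0,0,0,0,0.3,-0.08,0.45,0,0,0,0,0.3,-0.1,0.55,0,0,0,0,0.3,-0.1,0.55,0,0,0,0]'
python3 -m handwheel '[0.3,-0.02,0.1,0,0,0,0,0.3,-0.03,0.15,0,0,0,0,0.3,-0.03,0.15,0,0,0,0]'
python3 -m handwheel '[0.3,-0.02,0.1,0,0,0,0,0.3,-0.03,0.15,0,0,0,0,0.3,-0.03,0.15,0,0,0,0]'
```

```text
time_s: 14.18
position: [586.0, 113.3, 47.2]
tool_rot: [[0.985, 0.175, 0.0], [0.175, -0.985, -0.0], [-0.0, 0.0, -1.0]]
contact_force: [-0.3, -1.3, -0.3]
finger_gap: 30.2
time_s: 14.43
position: [585.6, 114.7, 47.1]
tool_rot: [[0.985, 0.175, -0.0], [0.175, -0.985, -0.0], [-0.0, 0.0, -1.0]]
contact_force: [1.2, -1.8, 0.9]
finger_gap: 30.0
time_s: 14.68
position: [585.2, 116.3, 47.1]
tool_rot: [[0.985, 0.175, -0.0], [0.175, -0.985, 0.0], [-0.0, -0.0, -1.0]]
contact_force: [0.5, -1.6, -0.5]
finger_gap: 29.8
```

```bash
for k in 1 2; do python3 -m handwheel '[0.3,-0.02,0.1,0,0,0,0,0.3,-0.03,0.15,0,0,0,0,0.3,-0.03,0.15,0,0,0,0]' | grep -E "posi|force"; done
python3 - <<'E'
from h import *
a=camera("wrist");print(observe()["position"]);cv2.imwrite("pics/w6.png",a[110:370])
E
```

```text
position: [585.3, 117.2, 47.2]
contact_force: [1.1, -6.8, -0.2]
position: [585.3, 117.6, 47.5]
contact_force: [2.2, -11.3, 2.7]
[585.26835527 117.56384035  47.49154625]
```

View pics/w6.png

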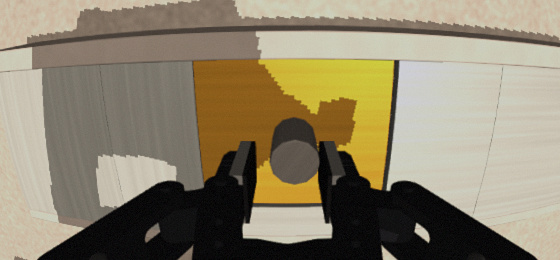

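The cover has stopped against the +y edge (force rose to 11 N), with the dark 3 mm gap now behind it at (395,110). I back off, open and retreat upward, then check.

```bash
python3 -m handwheel '[0.3,0.04,-0.25,0,0,0,0,0.3,0.08,-0.45,0,0,0,0,0.1,0.08,-0.45,0.1,0,0,0,-0.4,0.08,-0.45,0.2,0,0,0,-1,0.08,-0.45,0.3,0,0,0,-1,0.08,-0.45,0.5,0,0,0,-1,0.08,-0.45,0.8,0,0,0,-1,0.08,-0.45,1.5,0,0,0]'
python3 -m handwheel '[-1,0,0,2,0,0,0,-1,0,0,5,0,0,0,-1,0,0,8,0,0,0,-1,0,0,11,0,0,0,-1,-3,-3,12,0,0,0,-1,-6,-6,12,0,0,0,-1,-6,-6,12,0,0,0,-1,-6,-6,12,0,0,0]'
python3 - <<'E'
from h import *
i=camera_info("wrist");a=camera("wrist");s=camera("scene");print(observe()["position"],observe()["contact_force"])
hs=cv2.cvtColor(a,cv2.COLOR_BGR2HSV);m=cv2.inRange(hs,(18,120,40),(38,255,255))
c=max(cv2.findContours(m,0,1)[0],key=cv2.contourArea)
q=cv2.boxPoints(cv2.minAreaRect(c))
P=np.array([onz("wrist",*p,60,i) for p in q]);print(P.tolist(),P.mean(0))
t=np.radians(10.17);R=np.array([[np.cos(t),-np.sin(t)],[np.sin(t),np.cos(t)]])
print((P[:,:2]-[591.35,55.75])@R)
z=cv2.resize(s[70:235,280:440],(400,412),interpolation=2);w=cv2.resize(a,(400,300))
o=np.zeros((412,800,3),np.uint8);o[:,:400]=z;o[:300,400:]=w;cv2.imwrite("pics/f.png",o)
E
```

```text
time_s: 15.9
position: [585.0, 114.8, 62.0]
tool_rot: [[0.985, 0.175, -0.001], [0.175, -0.985, -0.0], [-0.001, -0.0, -1.0]]
contact_force: [0.0, -0.1, 0.1]
finger_gap: 85.3
time_s: 16.57
position: [524.3, 53.5, 183.2]
tool_rot: [[0.985, 0.173, 0.001], [0.173, -0.985, -0.0], [0.001, 0.0, -1.0]]
contact_force: [0.7, -0.3, 0.1]
finger_gap: 85.3
[526.287483    54.87293792 182.92204287] [ 1.31721898  1.08338542 -0.40067786]
[[623.7, 176.7, 60.0], [639.4, 68.6, 60.0], [551.3, 51.5, 60.0], [531.7, 161.6, 60.0]] [586.525 114.6    60.   ]
[[ 53.19779111 113.33763727]
 [ 49.56396443   4.16394399]
 [-40.1711621    2.88837934]
 [-40.02292061 114.71926964]]
```

View pics/f.png

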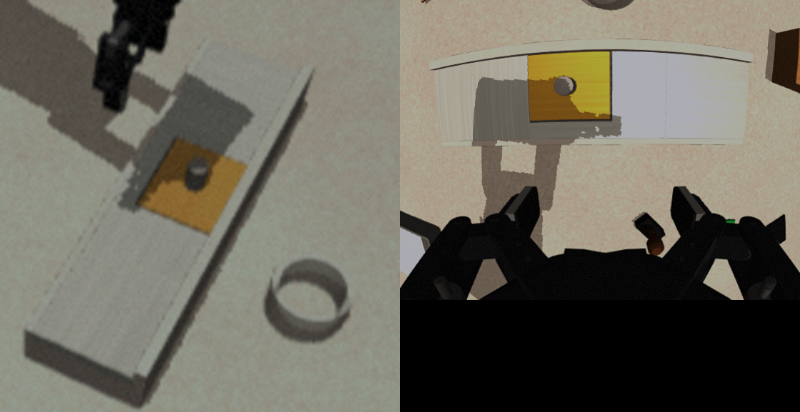

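The cover lies in the recess, square and against the fence, with thin even gaps at its −y and −x edges. Its centre is at about x 5, y 58 in the box's frame, and the gripper is clear.

```bash
python3 -c "from station import *;print(job_done())"
```

```text
the job is handed in; nothing more can be done
None
```

I picked up the brass cover by its knob and laid it on the landing end at box y≈−135. From there I slid it along the fence until it sat in the recess against the +y edge. I then let go, backed away and handed the job in at about 17 s; no verdict was reported.

- **Last checks:** The final picture shows the cover square in the recess. Its centre measured x≈5, y≈58 mm in the box's frame, within the required range. I judged flushness from the picture and from the gaps that opened at its −y and −x edges; I did not measure its height.
- **Forces:** The highest readings were about 15 N while moving towards the fence and about 12 N against the +y edge. Both are well under 40 N.
- **Other objects:** I did not touch the parcel, the stamp or the tape roll. I did not re-measure their positions at the end.
- **Disagreements:**
  - The fingertips stood about 30 mm or more above the reported TCP height, so the first grip closed above the knob. I found this by picture and by feel, and went 24 mm lower.
  - The finger gap read about 21 mm on the 24 mm knob.
  - For part of the slide the cover was carried up to about 0.5 mm above the deck, because I had eased off the downward load.
- **Pictures:** I viewed 11, one over the budget of 10.

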